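# Return the ophthalmoscope to its sprung charging cradle

### The job

Pick the hand-held ophthalmoscope up off its two-post rest and put it back in the charging cradle: turn its six-sided handle so that two opposite flats stand upright, square between the jaws, with the head pointing away from the tall contact block, and press the handle down until it is fully home and level in both pairs of jaws, about midway along them. Let go of it, and leave the other things on the table where they are.

Things in the scene. Friction and masses are not known exactly. Their poses are not given: they have to be found in the camera images.
- handle_center (a point): Centre of the ophthalmoscope's black hex handle (whole tool about 0.28 kg): 150 mm long, 30 mm across flats, 34.6 across corners. y runs along it to the head; z is normal to one pair of flats, the other pairs are 60 degrees either side about y. At the start it lies on a flat on the rest, z up: its sides are corners, and the two grippable pairs of flats lean 30 degrees from upright.
- head_center (a point): Centre of the ophthalmoscope's head, 106 mm from the handle's centre along +y, same axes: a black block 40 mm long, 26 x 22 mm, with a steel lens disc, on a thin steel neck. At the handle's other end a steel foot cap, 22 mm in diameter, ends 80 mm from the handle's centre.
- cradle_seat (a point): Where the handle's centre lies when fully home in the fixed white cradle, 50 mm above the table. y runs along the slot, away from the contact block (the head points to +y); x runs across, from fixed to sprung jaws; z up. Two pairs of upright jaws, each 28 mm long, are centred 48 mm either side along y, with 68 mm clear between them for fingers. Base plate (84 mm wide) top 38 mm below this point.
- slot_mouth (a point): Middle of the slot's mouth, 12 mm above the seat, same axes. From here the jaw faces slope inwards by 5 mm over 10 mm of height, then go straight down, to fixed faces at x = -15.3 mm and sprung faces at x = +12.5 mm (when empty). Slot floor 29 mm below this point: a corner of the handle rests on it when two flats are upright.
- contact_block (a point): Middle of the top of the cradle's contact block, a white block 60 x 26 mm, 62 mm tall, across the end of the slot, 105 mm from the seat on its -y side. The foot cap of the handle faces it, without having to touch.
- clamp_jaw (a joint): How far the two sprung jaws (one piece) are pushed open, m: 0 empty, about 0.0022 with the handle's flats square in the slot, 0.003 at the stop (the handle cannot pass corners-across). The spring pushes with 2.5 N when empty, 5 N with the handle in. The handle's weight alone does not carry it home: it takes a push of some 5 to 20 N.
- rest_top (a point): Middle of the fixed aluminium rest, at the height of its two post tops, 42 mm above the table. The posts are 12 mm thick, 44 mm across, 52 mm either side along y (the way the handle lies), with 4 mm lips; the plate between them is 5 mm thick, so fingers can reach below the handle between the posts.
- pen: Blue pen, 130 mm long, 10 mm thick, lying on the table, origin under its middle. A bystander.
- lens: Steel ring (trial lens rim) 38 mm in diameter, 8 mm thick, lying flat, origin at the centre of its underside. A bystander.
- drops: Small white upright bottle, 36 mm in diameter, 85 mm tall, origin at the centre of its underside. A bystander: leave it alone.
- saline: Clear upright bottle, 52 mm in diameter, 130 mm tall, origin at the centre of its underside. A bystander.
- occluder: Flat black eye paddle, about 150 mm long, 6 mm thick, lying flat, origin near its middle. A bystander.
- loupe_case: Grey box 50 x 110 x 35 mm, origin at the centre of its underside. A bystander.
- kidney_cup: Steel cup 70 mm in diameter, 50 mm tall, origin at the centre of its underside. A bystander.
Not all that is in view belongs to the job. Of the things shaped like the part that bears handle_center, the black one is meant.

How it is judged (in metres and radians):
On the way:
1. the ophthalmoscope is lifted clear of the rest (height (world z) of handle_center above 0.08 m), for 0.2 s.
At the end, for the whole second after the job is handed in: Handle centre within 2.5 mm of home height, 4 mm across and 15 mm along the slot from the seat; head away from the contact block, level within 6 mm; sprung jaws held 1.2 to 2.9 mm open by the flats; released, at rest (x of handle_center in the frame of cradle_seat between -0.004 and 0.004 m and y of handle_center in the frame of cradle_seat between -0.015 and 0.015 m and z of handle_center in the frame of cradle_seat between -0.0025 and 0.0025 m and y of head_center in the frame of cradle_seat above 0.08 m and z of head_center in the frame of cradle_seat between -0.006 and 0.006 m and value of joint clamp_jaw between 0.0012 and 0.0029 m and linear speed of scope below 0.01 m/s); the robot touches nothing.
It fails at once if a bystander (bottle, paddle, box, cup, pen or ring) is moved more than 40 mm (distance of any of pen, lens, drops, saline, occluder, loupe_case, kidney_cup from where it was at the start of the episode above 0.04 m).
It also fails if it takes over 58 s, if anything falls off the work surface, if the arm or the gripper's body presses on something with over 40 N, if the wrist force passes 120 N, or if a joint passes its speed limit or range.

### The arm

A 7-joint arm with a two-finger parallel gripper is mounted at the origin on the work surface. World frame = base frame: x ahead of the robot, y to its left, z up, the work surface at z = 0. Lengths are in mm, angles in rad, forces in N, time in s.
With the tool pointing down it reaches from about 350 to 900 mm from the base axis. Payload 19.9 kg.
Tool frame: the origin (TCP) lies midway between the tips of the shut fingers; the grasp point (between the pads) lies 19 mm behind it; z points along the fingers, y is the line along which they close (so a half turn about z gives the same grasp; the last joint's range is limited). The gripper opens to 85 mm and grips with 20 to 120 N. Pads are 22 mm wide; open, the fingers measure 114 mm over their backs; the gripper's body (76 mm by 85 mm) begins 54 mm behind the grasp point. The pads swing forward as they close: fully open they stand 13 mm farther back than shut.
Start: joints at [-1.266, 0.417, -0.01, 1.614, 0.005, 1.111, -0.053], TCP at [212.42, 587.775, 231.26] pointing down, gripper open.
Joint ranges: [-2.81, 2.81], [-0.39, 2.02], [-1.27, 1.25], [0.06, 2.57], [-1.19, 4.33], [0.19, 2], [-2.82, 2.82]. Speed limits (rad/s): [1.89, 1.89, 2.39, 2.39, 3.01, 3.01, 3.01].

### API

Orientations are given as a unit quaternion [w, x, y, z].
In Python, from rig import status, cams, ticket gives the robot as it stands.
- The arm moves only by the tool drive_tool, never from a script. Its argument "steps" is a list of rows, each an object of numbers: "x", "y", "z": the shift along the world's x, y, z in cm; "wx", "wy", "wz": the turn, a rotation vector about the world's x, y, z in rad; "hand": the opening in per cent of the stroke, from 0 (shut) to 100 (fully open). A call has 1 to 5 rows; each row is the pose to reach, as a shift and turn from the pose commanded when the call began; what a row does not reach only later rows make up. A row lasts 1/10 s, in which the tool goes at most 50 mm and 8.59 degrees, less where a joint would pass 70% of its speed; a pose out of reach is approached as far as the arm can. A call with a gripper value outside its range is refused whole. The fingers move at their own pace and stop on an object; the grip force is fixed at half the most. Time passes only in rows, so rows that repeat a pose let the fingers close. It gives the time, the measured TCP pose, the force, the opening and the grip force at its end, in the units of the state.
- status.observe(): the state, without advancing time (a new reading comes with each control period).
- cams.camera(name): name is "side" or "top" or "wrist"; returns (picture, depth): 420x560x3 uint8, red, green, blue; 420x560 float32, mm along the optical axis (not along the pixel's ray), 0 where there is no reading.
- cams.calibration(name): a dict with "fx", "fy", "cx", "cy" (pixels), "k1" (the pictures are not rectified: a ray, as slopes to the right and down, at radius r is drawn at 1 + k1 r^2 times it, then the intrinsics apply), "rvec" (rotation vector, rad) and "tvec" (3), from world to camera coordinates, as OpenCV has them. Camera axes: x right, y down, z forward; pixel columns grow to the right and rows downward; lengths in mm; the calibration is good to about 2 mm. A picture is of the moment at which its call begins: read the wrist's pose just before it. calibration takes no time and is no camera call; for the wrist camera it gives the pose at the moment of the call.
- ticket.job_done(): hands the job in; it is judged then, once.
The state is a dict: "clock": time; "q": joint angles; "qd": joint speeds; "joint_torque": joint torques, N m; "ee_pos": TCP position; "eef_rot": TCP orientation; "wrist_force": force on the tool from outside, world axes, zero at the start; "wrist_torque": the same for the moment, N m; "finger_gap": finger opening in mm; "grasp_force": force on a finger pad.
Only numpy, scipy, OpenCV 4.12 (cv2) and the standard library are available. Lean on these libraries where they do the work, as an engineer would, in place of code of your own. Each camera call takes 0.05 s, during which the arm holds its last target. There are 200 camera calls.

## Working session

There is one attempt and no reset: what is moved stays moved. The work goes in short steps, Python scripts to look and compute and a tool call to move; the robot and the scene stay as the last step left them, time stands still between calls to the robot, and variables do not carry over. Pictures are saved under pics/ and viewed, at most 10 in all, crops included, and the job is handed in when it is done.

Besides the shell and the picture viewer there is one more tool, called after "Emit:" by a JSON object that holds its "api" and its "payload". drive_tool: Moves the arm, as the interface text tells. Its arguments: {"type":"object","properties":{"steps":{"type":"array","items":{"type":"object","properties":{"x":{"type":"number"},"y":{"type":"number"},"z":{"type":"number"},"wx":{"type":"number"},"wy":{"type":"number"},"wz":{"type":"number"},"hand":{"type":"number"}}}}},"required":["steps"]}

```bash
mkdir -p pics; cat > h.py <<'E'
import numpy as np,cv2
from rig import status,cams,ticket
def snap(n):
    c=cams.calibration(n);p,d=cams.camera(n);return c,p,d
def cloud(c,d):
    K=np.array([[c['fx'],0,c['cx']],[0,c['fy'],c['cy']],[0,0,1]])
    h,w=d.shape;u,v=np.meshgrid(np.arange(w),np.arange(h))
    k=c['k1'];x=(u-c['cx'])/c['fx'];y=(v-c['cy'])/c['fy'];x0,y0=x.copy(),y.copy()
    for _ in range(8):
        s=1+k*(x0**2+y0**2);x0,y0=x/s,y/s
    P=np.stack([x0*d,y0*d,d],-1)
    R=cv2.Rodrigues(np.array(c['rvec'],float))[0]
    W=(P-np.array(c['tvec']).ravel())@R
    W[d<=0]=np.nan
    return W
E
python3 - <<'E'
from h import *
for n in ['top','side']:
    c,p,d=snap(n);np.savez(n,p=p,d=d,W=cloud(c,d));cv2.imwrite(f'pics/{n}0.png',p[:,:,::-1]);print(n,c)
print(status.observe())
E
```

```text
top {'fx': 383.76547255409696, 'fy': 383.76547255409696, 'cx': 277.84886560320086, 'cy': 211.74090330748697, 'k1': -0.01941050231997194, 'rvec': array([ 1.99068672, -2.21924834,  0.24539899]), 'tvec': array([ 44.7419965 , 530.62653778, 864.41973354])}
side {'fx': 433.03059060889444, 'fy': 433.03059060889444, 'cx': 280.5865414026529, 'cy': 208.06868509917766, 'k1': -0.049109020177193145, 'rvec': array([ 2.35706671, -0.63653327,  0.25380701]), 'tvec': array([-464.53068229,  233.55158973,  986.99166913])}
{'clock': 0.1, 'q': array([-1.26550065,  0.41786992, -0.01028602,  1.61409868,  0.00469598,
        1.11069863, -0.05301562]), 'qd': array([ 0.00088968, -0.00138356, -0.00025417, -0.00223514,  0.00149068,
        0.00014937, -0.0009272 ]), 'joint_torque': array([ 1.00230580e-03, -8.65811491e+01,  6.79159407e-01, -4.35629404e+01,
        1.91310479e-02,  4.82470728e-03,  1.35998916e-04]), 'ee_pos': array([212.34230398, 587.50066635, 230.75702477]), 'eef_rot': array([-4.75611011e-05,  1.72542518e-01,  9.85001931e-01, -5.23391674e-04]), 'wrist_force': array([0.55833019, 0.07102057, 0.97973624]), 'wrist_torque': array([-0.01612012,  0.06786014, -0.0169675 ]), 'grasp_force': 0.0, 'finger_gap': 85.30884899246105}
```

View pics/top0.png

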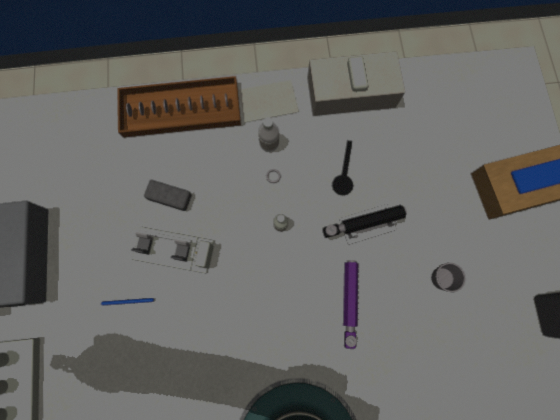

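View pics/side0.png

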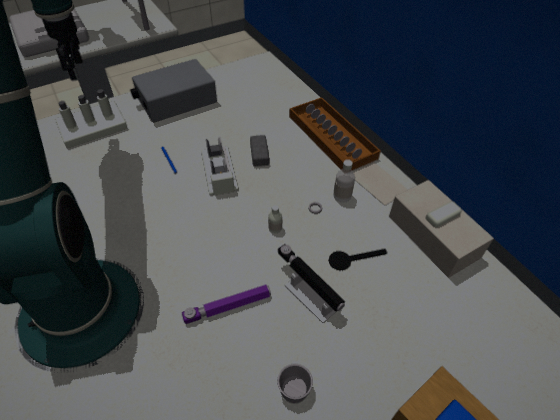

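The top view shows the black scope with its handle at about (345,227)–(400,213) and its head at (333,230). The cradle jaws are at (145,243) and (183,250), with the contact block at (203,253). The side view confirms the scope is on its rest. The purple one is a decoy.

```bash
python3 - <<'E'
from h import *
z=np.load('top.npz');W=z['W'];p=z['p'].astype(int)
def at(u,v,r=2): return np.nanmedian(W[v-r:v+r+1,u-r:u+r+1].reshape(-1,3),0).round(1)
for n,u,v in [('jawA',145,243),('jawB',183,250),('block',203,253),('drops',281,222),('lens',273,176),('head',333,230),('h1',350,226),('h2',395,214),('pen',128,301),('case',168,195),('saline',268,130),('cup',448,278),('purple',351,295),('occ',344,185),('table',250,300)]: print(n,at(u,v))
# black handle
m=(p.max(2)<45)&(W[:,:,2]>50)&(W[:,:,2]<95)
m[:, :325]=0;m[:,412:]=0;m[:195]=0;m[245:]=0
P=W[m];print(len(P))
print(cv2.fitLine(P[:,:2].astype(np.float32),2,0,.01,.01).ravel(),np.median(P,0))
d=P[:,:2]-np.median(P[:,:2],0);v=cv2.fitLine(P[:,:2].astype(np.float32),2,0,.01,.01).ravel()[:2]
t=d@v;print(np.percentile(t,[0,1,99,100]),np.histogram(t,20))
# cradle: all points above 30mm around
m=np.zeros(p.shape[:2],bool);m[225:280,125:220]=1
m&=(W[:,:,2]>20)
P=W[m];
for lo,hi in [(20,45),(45,57),(57,70),(70,100)]:
    q=P[(P[:,2]>lo)&(P[:,2]<hi)];print(lo,len(q), cv2.minAreaRect(q[:,:2].astype(np.float32)) if len(q)>3 else '')
E
python3 - <<'E'
import cv2
a=cv2.imread('pics/top0.png')
b=cv2.resize(a[215:290,120:225],None,fx=5,fy=5,interpolation=cv2.INTER_CUBIC);c=cv2.resize(a[195:250,315:415],None,fx=5,fy=5)
o=np=None
import numpy as np
o=np.zeros((600,530,3),np.uint8);b=b[:325];c=c[:275];o[:b.shape[0],:525]=b;o[325:600,:500]=c
cv2.imwrite('pics/crop.png',cv2.convertScaleAbs(o,alpha=1.5))
E
```

```text
jawA [495.7 317.5  32.6]
jawB [468.7 225.5  32.7]
block [451.8 172.   62.9]
drops [503.5 -17.3  74.6]
lens [642.4 -11.9   0.9]
head [ 471.9 -136.5   73.2]
h1 [ 477.  -178.1   72.5]
h2 [ 493.6 -287.6   72.1]
pen [362.4 371.3   8.7]
case [610.5 255.   35.4]
saline [724.4 -10.1 105.9]
cup [ 332.6 -412.5    5.2]
purple [ 318.8 -164.1   30.5]
occ [ 595.9 -192.2    5.8]
table [333.4  77.    0. ]
846
[ 1.6192657e-01 -9.8680282e-01  4.8700281e+02 -2.3255214e+02] [ 487.14831899 -233.30027988   70.89025702]
[-118.58243741 -115.37403478   77.6694686    80.01783293] (array([15,  1,  7, 18,  4, 54, 55, 53, 57, 53, 55, 55, 53, 52, 53, 56, 52,
       52, 54, 47]), array([-118.58243741, -108.6524239 ,  -98.72241038,  -88.79239686,
        -78.86238334,  -68.93236983,  -59.00235631,  -49.07234279,
        -39.14232928,  -29.21231576,  -19.28230224,   -9.35228872,
          0.57772479,   10.50773831,   20.43775183,   30.36776534,
         40.29777886,   50.22779238,   60.15780589,   70.08781941,
         80.01783293]))
20 521 ((476.6057434082031, 248.50689697265625), (179.8670196533203, 59.54926300048828), 71.1760025024414)
45 106 ((469.3409423828125, 250.14944458007812), (178.70664978027344, 55.373043060302734), 75.43023681640625)
57 407 ((474.7808532714844, 249.6815185546875), (179.07806396484375, 59.73067855834961), 73.00415802001953)
70 0
```

View pics/crop.png

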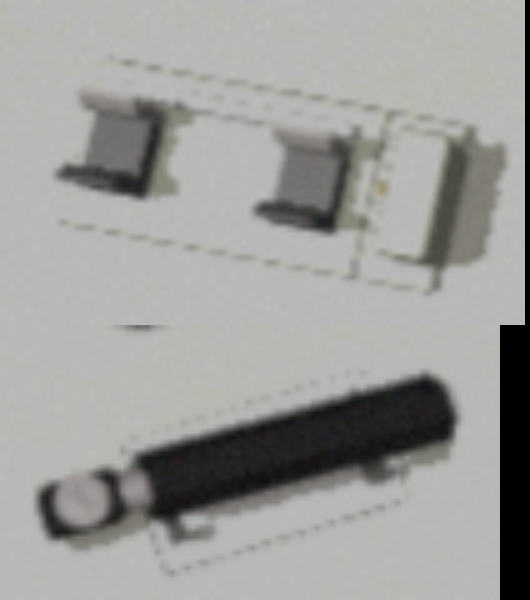

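The upper crop shows the cradle: two jaw pairs with dark sprung faces, and the contact block on the right. The lower crop shows the scope lying flat up, head to the left. I'll move over the cradle first.

Emit:
{"api": "drive_tool", "payload": {"steps": [{"x": 4,"y": -3,"z": 1,"wz": -0.14},{"x": 8,"y": -6,"z": 2,"wz": -0.28},{"x": 12,"y": -10,"z": 3,"wz": -0.42},{"x": 15,"y": -14,"z": 4,"wz": -0.56},{"x": 17,"y": -18,"z": 5,"wz": -0.7}]}}

```text
schema error: expected keys x, y, z, wx, wy, wz, hand
```

Emit:
{"api": "drive_tool", "payload": {"steps": [{"x": 4,"y": -4,"z": 1,"wz": -0.14},{"x": 8,"y": -8,"z": 2,"wz": -0.28},{"x": 10,"y": -12,"z": 2,"wz": -0.36},{"x": 10,"y": -14,"z": 2,"wz": -0.36},{"x": 10,"y": -14,"z": 2,"wz": -0.36}]}}

```text
schema error: expected keys x, y, z, wx, wy, wz, hand
```

```bash
python3 - <<'E'
from h import *
s=status.observe();print(s['ee_pos'],s['eef_rot'],s['q'])
c,p,d=snap('wrist');np.savez('w1',p=p,d=d,W=cloud(c,d));cv2.imwrite('pics/w1.png',p[:,:,::-1])
E
```

```text
[212.34230398 587.50066635 230.75702477] [-4.75611011e-05  1.72542518e-01  9.85001931e-01 -5.23391674e-04] [-1.26550065  0.41786992 -0.01028602  1.61409868  0.00469598  1.11069863
 -0.05301562]
```

View pics/w1.png

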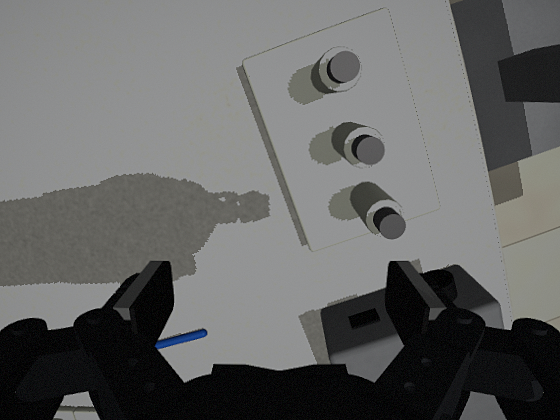

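The arm hasn't moved: the rows need every key, so both calls were refused. The wrist view shows the fingers at the bottom edge and the scene ahead of them. I'll resend with all keys.

Emit:
{"api": "drive_tool", "payload": {"steps": [{"x": 4,"y": -3,"z": 1,"wx": 0,"wy": 0,"wz": -0.14,"hand": 100},{"x": 8,"y": -6,"z": 2,"wx": 0,"wy": 0,"wz": -0.28,"hand": 100},{"x": 12,"y": -10,"z": 3,"wx": 0,"wy": 0,"wz": -0.42,"hand": 100},{"x": 15,"y": -14,"z": 4,"wx": 0,"wy": 0,"wz": -0.56,"hand": 100},{"x": 17,"y": -18,"z": 5,"wx": 0,"wy": 0,"wz": -0.7,"hand": 100}]}}

```text
clock: 0.65
ee_pos: [381.0, 411.1, 280.0]
eef_rot: [0.0, 0.503, 0.865, -0.0]
wrist_force: [0.6, 0.8, 0.2]
finger_gap: 85.7
grasp_force: 0.0
```

Emit:
{"api": "drive_tool", "payload": {"steps": [{"x": 4,"y": -4,"z": 1,"wx": 0,"wy": 0,"wz": -0.14,"hand": 100},{"x": 8,"y": -8,"z": 2,"wx": 0,"wy": 0,"wz": -0.28,"hand": 100},{"x": 10,"y": -12,"z": 2,"wx": 0,"wy": 0,"wz": -0.36,"hand": 100},{"x": 10,"y": -14,"z": 2,"wx": 0,"wy": 0,"wz": -0.36,"hand": 100},{"x": 10,"y": -14,"z": 2,"wx": 0,"wy": 0,"wz": -0.36,"hand": 100}]}}

```text
clock: 1.15
ee_pos: [481.1, 268.7, 300.2]
eef_rot: [0.0, 0.649, 0.761, -0.0]
wrist_force: [-0.8, -0.1, 1.0]
finger_gap: 85.5
grasp_force: 0.0
```

```bash
python3 - <<'E'
from h import *
s=status.observe();print(s['clock'],s['ee_pos'],s['eef_rot'],s['q'])
c,p,d=snap('wrist');np.savez('w1',p=p,d=d,W=cloud(c,d));cv2.imwrite('pics/w1b.png',p[:,:,::-1])
E
```

```text
1.15 [481.07387478 268.66047171 300.20938   ] [ 3.88371428e-04  6.49095443e-01  7.60706860e-01 -1.67830608e-04] [-0.86874919  0.23251376  0.36084731  1.72576946 -0.08652167  1.1991195
 -0.32731876]
```

View pics/w1b.png

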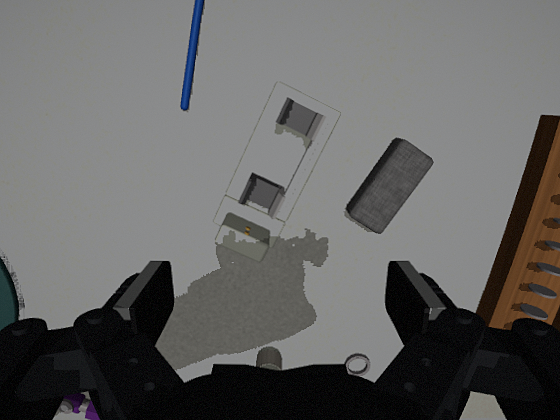

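This view shows the cradle from close by: slot floors at about (300,118) and (263,192), and the contact block at (245,235).

```bash
python3 - <<'E'
from h import *
z=np.load('w1.npz');W=z['W']
m=np.zeros(W.shape[:2],bool);m[75:265,205:350]=1
P=W[m];P=P[np.isfinite(P[:,0])]
print(np.histogram(P[:,2],bins=range(-4,72,4)))
a=np.radians(73.3)
for it in range(3):
    ey=np.array([np.cos(a),np.sin(a)]);ex=np.array([ey[1],-ey[0]]);o=np.array([482,271])
    D=P[:,:2]-o;x=D@ex;y=D@ey
    t=P[:,2]
    b=(t>56)&(t<66)
    # plate mask edges
    pl=(t>9)&(t<14.5)
    if it<2:
        # angle from outer plate edges: fit x extremes per y bin
        s=[]
        for side in(1,-1):
            q=[]
            for yy in np.arange(-80,60,6):
                k=pl&(abs(y-yy)<3)
                if k.sum()>10:q.append((yy,np.percentile(x[k]*side,98)*side))
            q=np.array(q);s.append(np.polyfit(q[:,0],q[:,1],1));
        print('edges',s, 'a',np.degrees(a));a-=np.mean([q[0] for q in s])
for n,lo,hi in[('j+',34,62),('j-',-62,-34)]:
    k=b&(y>lo)&(y<hi)
    h=np.histogram(x[k],bins=range(-32,34,2));print(n,h[0].tolist(),np.percentile(y[k],[2,98]), np.median(t[k]))
    k=(t>30)&(t<36)&(y>lo)&(y<hi)
    print(' floor',np.percentile(x[k],[2,98]),np.percentile(y[k],[2,98]),np.median(t[k]))
k=b&(y<-80);print('block',np.percentile(x[k],[1,99]),np.percentile(y[k],[1,99]),np.median(t[k]))
k=pl;print('plate',np.percentile(x[k],[1,99]),np.percentile(y[k],[1,99]))
E
```

```text
(array([ 3744, 12138,     9,  1923,  4979,   100,   670,   112,   138,
        1186,    85,    82,    94,    97,   229,   348,  1493,    28]), array([-4,  0,  4,  8, 12, 16, 20, 24, 28, 32, 36, 40, 44, 48, 52, 56, 60,
       64, 68]))
edges [array([-6.87884807e-03,  3.92766010e+01]), array([-2.5596566e-03, -4.1496703e+01])] a 73.3
edges [array([-1.27311407e-03,  3.92875173e+01]), array([ 2.45705885e-03, -4.15031608e+01])] a 73.57039324133143
j+ [0, 0, 0, 9, 42, 43, 39, 8, 0, 0, 0, 0, 0, 0, 0, 0, 0, 0, 0, 0, 0, 0, 31, 49, 40, 36, 0, 0, 0, 0, 0, 0] [40.41058114 61.47367337] 61.262789787386474
 floor [-14.7637273   11.01507701] [40.46417948 61.61468057] 33.37210825350157
j- [0, 0, 0, 15, 36, 33, 28, 3, 0, 0, 0, 0, 0, 0, 0, 0, 0, 0, 0, 0, 0, 0, 13, 41, 34, 30, 6, 0, 0, 0, 0, 0] [-54.7209086  -34.50928345] 60.98362477697685
 floor [-15.03059734  11.25376008] [-54.80937567 -34.24315469] 33.266603454259815
block [-30.40605793  27.76028841] [-109.73862535  -84.26908615] 62.20931658339692
plate [-42.22485434  40.10652703] [-100.25089203   80.2288702 ]
```

Emit:
{"api": "drive_tool", "payload": {"steps": [{"x": 0,"y": -5,"z": 0,"wx": 0,"wy": 0,"wz": 0,"hand": 100},{"x": 0,"y": -10,"z": 0,"wx": 0,"wy": 0,"wz": 0,"hand": 100},{"x": 0,"y": -15,"z": 0,"wx": 0,"wy": 0,"wz": 0,"hand": 100},{"x": 0,"y": -20,"z": 0,"wx": 0,"wy": 0,"wz": 0,"hand": 100},{"x": 0,"y": -25,"z": 0,"wx": 0,"wy": 0,"wz": 0,"hand": 100}]}}

```text
clock: 1.7
ee_pos: [479.3, 22.3, 300.0]
eef_rot: [-0.0, 0.646, 0.763, 0.0]
wrist_force: [1.3, 0.0, 0.5]
finger_gap: 85.3
grasp_force: 0.0
```

Emit:
{"api": "drive_tool", "payload": {"steps": [{"x": 0,"y": -5,"z": 0,"wx": 0,"wy": 0,"wz": 0,"hand": 90},{"x": 0,"y": -10,"z": 0,"wx": 0,"wy": 0,"wz": 0,"hand": 80},{"x": 0,"y": -15,"z": -3,"wx": 0,"wy": 0,"wz": 0,"hand": 80},{"x": 0,"y": -20,"z": -5,"wx": 0,"wy": 0,"wz": 0,"hand": 80},{"x": 0,"y": -24,"z": -5,"wx": 0,"wy": 0,"wz": 0,"hand": 80}]}}

```text
clock: 2.2
ee_pos: [479.5, -215.5, 248.2]
eef_rot: [-0.001, 0.646, 0.764, -0.0]
wrist_force: [1.3, 0.9, 1.5]
finger_gap: 68.5
grasp_force: 0.0
```

Emit:
{"api": "drive_tool", "payload": {"steps": [{"x": 0,"y": -5,"z": 0,"wx": 0,"wy": 0,"wz": 0,"hand": 80},{"x": 0,"y": -9,"z": 0,"wx": 0,"wy": 0,"wz": 0,"hand": 80},{"x": 0,"y": -9,"z": 0,"wx": 0,"wy": 0,"wz": 0,"hand": 80},{"x": 0,"y": -9,"z": 0,"wx": 0,"wy": 0,"wz": 0,"hand": 80}]}}

```text
clock: 2.6
ee_pos: [480.0, -305.4, 249.5]
eef_rot: [-0.0, 0.647, 0.763, -0.0]
wrist_force: [-1.2, 0.2, -0.5]
finger_gap: 68.6
grasp_force: 0.0
```

```bash
python3 - <<'E'
from h import *
s=status.observe();print(s['clock'],s['ee_pos'],s['eef_rot'],s['q'])
c,p,d=snap('wrist');np.savez('w2',p=p,d=d,W=cloud(c,d));cv2.imwrite('pics/w2.png',p[:,:,::-1])
E
```

```text
2.6 [ 480.00177825 -305.40849412  249.51506136] [-4.54112421e-04  6.46788374e-01  7.62669335e-01 -2.80570698e-04] [-0.05656261  0.36588699  0.72259851  1.7544686  -0.26514182  1.12230207
  0.91372879]
```

View pics/w2.png

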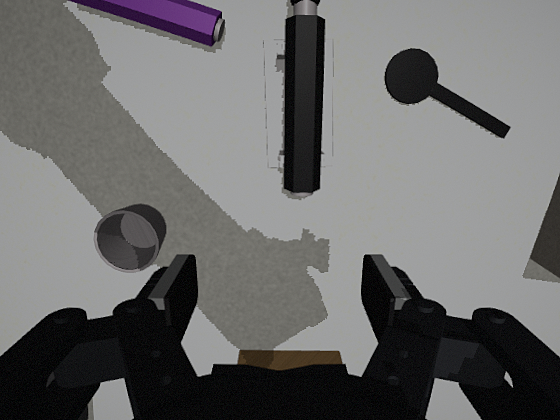

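The wrist view shows the black hex handle nearly upright in the frame from (305,15) to (302,190), with its flat top between x≈295 and 322. The posts show at (280,62) and (290,155).

```bash
python3 - <<'E'
from h import *
z=np.load('w2.npz');W=z['W'];p=z['p'].astype(int)
m=np.zeros(W.shape[:2],bool);m[5:205,270:340]=1
m&=np.isfinite(W[:,:,0])&(W[:,:,2]>50)&(W[:,:,2]<80)
P=W[m&(p.max(2)<90)]
top=P[P[:,2]>70]
a=np.radians(99.4)
for it in range(3):
    ey=np.array([np.cos(a),np.sin(a)]);ex=np.array([ey[1],-ey[0]]);o=np.array([488,-238])
    D=P[:,:2]-o;x=D@ex;y=D@ey;q=[]
    for yy in range(-65,50,5):
        k=abs(y-yy)<2.5
        if k.sum()>5:q.append((yy,(x[k].min()+x[k].max())/2,x[k].max()-x[k].min(),np.percentile(P[k,2],95)))
    q=np.array(q);f=np.polyfit(q[:,0],q[:,1],1);a-=f[0]
    print(np.degrees(a),f,q[::4].round(1).tolist(),y.min(),y.max())
E
```

```text
99.16967890158412 [0.00401986 2.88846827] [[-65.0, 2.4, 33.0, 73.7], [-45.0, 2.6, 33.5, 73.3], [-25.0, 3.2, 33.1, 73.7], [-5.0, 3.3, 33.4, 73.8], [15.0, 3.0, 32.9, 73.6], [35.0, 3.1, 33.5, 73.6]] -79.27105630761757 86.86790555233615
99.16880829380524 [1.51949722e-05 2.88706629e+00] [[-65.0, 2.7, 32.9, 73.7], [-45.0, 2.8, 33.5, 73.4], [-25.0, 3.3, 33.2, 73.7], [-5.0, 3.3, 33.4, 73.7], [15.0, 2.9, 33.0, 73.5], [35.0, 3.0, 33.5, 73.6]] -79.30012353189024 86.92345807598704
99.16880649343555 [3.14223786e-08 2.88706084e+00] [[-65.0, 2.7, 32.9, 73.7], [-45.0, 2.8, 33.5, 73.4], [-25.0, 3.3, 33.2, 73.7], [-5.0, 3.3, 33.4, 73.7], [15.0, 2.9, 33.0, 73.5], [35.0, 3.0, 33.5, 73.6]] -79.3002309744896 86.92366539889736
```

Emit:
{"api": "drive_tool", "payload": {"steps": [{"x": 1,"y": 2,"z": -1,"wx": -0.02,"wy": 0.125,"wz": 0,"hand": 65},{"x": 2,"y": 4,"z": -3,"wx": -0.04,"wy": 0.25,"wz": 0,"hand": 65},{"x": 4.1,"y": 7.1,"z": -6,"wx": -0.061,"wy": 0.38,"wz": 0,"hand": 65},{"x": 4.1,"y": 7.1,"z": -6,"wx": -0.083,"wy": 0.517,"wz": 0,"hand": 65},{"x": 4.1,"y": 7.1,"z": -6,"wx": -0.083,"wy": 0.517,"wz": 0,"hand": 65}]}}

```text
clock: 3.15
ee_pos: [522.6, -229.7, 186.3]
eef_rot: [-0.172, 0.62, 0.739, -0.2]
wrist_force: [0.3, 0.5, -0.4]
finger_gap: 55.4
grasp_force: 0.0
```

Emit:
{"api": "drive_tool", "payload": {"steps": [{"x": 0,"y": 0,"z": -4,"wx": 0,"wy": 0,"wz": 0,"hand": 65},{"x": 0,"y": 0,"z": -7.9,"wx": 0,"wy": 0,"wz": 0,"hand": 65},{"x": 0,"y": 0,"z": -7.9,"wx": 0,"wy": 0,"wz": 0,"hand": 65}]}}

```text
clock: 3.45
ee_pos: [519.1, -232.5, 107.9]
eef_rot: [-0.171, 0.624, 0.737, -0.197]
wrist_force: [-0.1, 0.9, 0.0]
finger_gap: 55.6
grasp_force: 0.0
```

```bash
python3 - <<'E'
from h import *
from scipy.spatial.transform import Rotation as R
s=status.observe();q=s['eef_rot'];M=R.from_quat(q[[1,2,3,0]]).as_matrix();print(s['ee_pos'],'\n',M.round(3),s['q'])
u=np.array([-.159,.987,0]);print(u@M)
T=np.array([491.2,-239.5,57.5])+19*M[:,2]
print('to target',T-s['ee_pos'])
c,p,d=snap('wrist');W=cloud(c,d)
m=np.isfinite(W[:,:,0])&(W[:,:,2]>45)&(W[:,:,2]<90)&(p.max(2)<120);P=W[m]
ex=np.array([.987,.159,0]);D=P-[491.2,-239.5,0];P=P[(abs(D@ex)<30)&(abs(D@u)<70)];D=P-[491.2,-239.5,0]
for lo in range(-70,70,20):
    k=(D@u>lo)&(D@u<lo+20)
    if k.sum()>20:print(lo,k.sum(),np.percentile(D[k]@ex,[1,99]),np.percentile(P[k,2],[2,50,98]))
cv2.imwrite('pics/w3.png',p[:,:,::-1])
E
```

```text
[ 519.06892502 -232.50880321  107.85023417] 
 [[-0.164  0.852 -0.497]
 [ 0.986  0.144 -0.078]
 [ 0.005 -0.503 -0.864]] [-0.15735317  0.82903051  0.64942419  1.52630218 -0.18473828  1.37635923
  0.67264024]
[0.99969791 0.00705906 0.00206288]
to target [-37.31912763  -8.47385886 -66.76654873]
-70 1358 [-8.30963105 17.04818474] [58.0809967  71.8301609  73.43888733]
-50 1498 [-8.30587388 21.04218156] [56.84024272 71.78784352 73.30086952]
-30 1603 [-7.99275232 17.13575726] [58.39928069 71.70273404 73.33418152]
-10 1800 [-8.28275891 17.3047126 ] [58.1209785  71.66166758 73.38535335]
10 1929 [-8.19886862 17.3648341 ] [58.12357909 71.6437303  73.3232248 ]
30 2087 [-8.06954506 17.1211903 ] [58.09088516 71.63496156 73.39049103]
50 2258 [-8.25624078 17.77837572] [57.95123792 71.73928388 73.51952056]
```

Emit:
{"api": "drive_tool", "payload": {"steps": [{"x": -1.3,"y": -0.3,"z": -2.3,"wx": 0,"wy": 0,"wz": 0,"hand": 65},{"x": -2.6,"y": -0.6,"z": -4.6,"wx": 0,"wy": 0,"wz": 0,"hand": 65},{"x": -3.7,"y": -0.8,"z": -6.7,"wx": 0,"wy": 0,"wz": 0,"hand": 65},{"x": -3.7,"y": -0.8,"z": -6.7,"wx": 0,"wy": 0,"wz": 0,"hand": 65},{"x": -3.7,"y": -0.8,"z": -6.7,"wx": 0,"wy": 0,"wz": 0,"hand": 65}]}}

```text
clock: 4.0
ee_pos: [485.0, -242.8, 46.4]
eef_rot: [-0.167, 0.625, 0.737, -0.196]
wrist_force: [0.2, 0.7, 0.4]
finger_gap: 55.7
grasp_force: 0.0
```

Emit:
{"api": "drive_tool", "payload": {"steps": [{"x": 0,"y": 0,"z": 0,"wx": 0,"wy": 0,"wz": 0,"hand": 40},{"x": 0,"y": 0,"z": 0,"wx": 0,"wy": 0,"wz": 0,"hand": 20},{"x": 0,"y": 0,"z": 0,"wx": 0,"wy": 0,"wz": 0,"hand": 0},{"x": 0,"y": 0,"z": 0,"wx": 0,"wy": 0,"wz": 0,"hand": 0},{"x": 0,"y": 0,"z": 0,"wx": 0,"wy": 0,"wz": 0,"hand": 0}]}}

```text
clock: 4.5
ee_pos: [484.9, -242.8, 45.8]
eef_rot: [-0.168, 0.625, 0.737, -0.196]
wrist_force: [1.9, 3.6, 13.5]
finger_gap: 29.1
grasp_force: 59.3
```

Emit:
{"api": "drive_tool", "payload": {"steps": [{"x": 0,"y": 0,"z": 0,"wx": 0,"wy": 0,"wz": 0,"hand": 0},{"x": 0,"y": 0,"z": 0,"wx": 0,"wy": 0,"wz": 0,"hand": 0},{"x": 0,"y": 0,"z": 0,"wx": 0,"wy": 0,"wz": 0,"hand": 0},{"x": 0,"y": 0,"z": 0,"wx": 0,"wy": 0,"wz": 0,"hand": 0}]}}

```text
clock: 4.9
ee_pos: [484.9, -242.9, 45.8]
eef_rot: [-0.167, 0.625, 0.737, -0.196]
wrist_force: [0.2, 2.6, 13.8]
finger_gap: 29.0
grasp_force: 59.3
```

Emit:
{"api": "drive_tool", "payload": {"steps": [{"x": 0,"y": 0,"z": 1,"wx": 0,"wy": 0,"wz": 0,"hand": 0},{"x": 0,"y": 0,"z": 3,"wx": 0,"wy": 0,"wz": 0,"hand": 0},{"x": 0,"y": 0,"z": 6,"wx": 0,"wy": 0,"wz": 0,"hand": 0},{"x": 0,"y": 0,"z": 9,"wx": 0,"wy": 0,"wz": 0,"hand": 0},{"x": 0,"y": 0,"z": 13,"wx": 0,"wy": 0,"wz": 0,"hand": 0}]}}

```text
clock: 5.4
ee_pos: [483.2, -242.6, 176.2]
eef_rot: [-0.169, 0.625, 0.737, -0.197]
wrist_force: [1.0, -0.3, -2.1]
finger_gap: 28.5
grasp_force: 60.1
```

Emit:
{"api": "drive_tool", "payload": {"steps": [{"x": 0,"y": 1,"z": 1,"wx": 0.02,"wy": -0.125,"wz": 0,"hand": 0},{"x": 0,"y": 3,"z": 2,"wx": 0.04,"wy": -0.25,"wz": 0,"hand": 0},{"x": 0,"y": 6,"z": 3,"wx": 0.061,"wy": -0.375,"wz": 0,"hand": 0},{"x": 0,"y": 10,"z": 4,"wx": 0.083,"wy": -0.517,"wz": 0,"hand": 0},{"x": 0,"y": 10,"z": 4,"wx": 0.083,"wy": -0.517,"wz": 0,"hand": 0}]}}

```text
clock: 5.9
ee_pos: [482.0, -139.3, 217.2]
eef_rot: [0.001, 0.646, 0.763, 0.005]
wrist_force: [-1.1, -1.5, -3.3]
finger_gap: 29.2
grasp_force: 60.3
```

```bash
python3 - <<'E'
from h import *
from scipy.spatial.transform import Rotation as R
s=status.observe();q=s['eef_rot'];M=R.from_quat(q[[1,2,3,0]]).as_matrix();print(s['ee_pos'],'\n',M.round(3),s['q'],s['finger_gap'],s['wrist_force'])
t=np.array([483.1,278.2,250]);print('shift',t-s['ee_pos'],'yaw of x',np.degrees(np.arctan2(M[1,0],M[0,0])))
c,p,d=snap('wrist');np.savez('w4',p=p,d=d,W=cloud(c,d));cv2.imwrite('pics/w4.png',p[:,:,::-1])
E
```

```text
[ 481.97542265 -139.33498816  217.15418755] 
 [[-0.165  0.986  0.009]
 [ 0.986  0.165  0.007]
 [ 0.005  0.01  -1.   ]] [-0.38691309  0.25294073  0.71288075  1.95399429 -0.20687499  0.99765205
  0.5880505 ] 29.226806459796354 [-1.10418092 -1.54604875 -3.28721998]
shift [  1.12457735 417.53498816  32.84581245] yaw of x 99.50370590183064
```

View pics/w4.png

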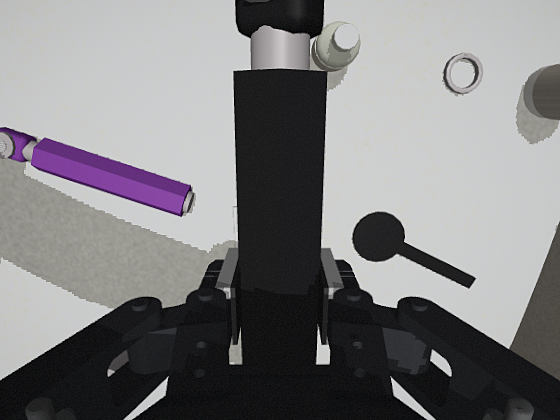

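The handle is square between the pads, with a corner ridge up and the head at the top of the frame, (280,15). The handle's end edge is at row 71. I'll measure its position in the tool frame.

```bash
python3 - <<'E'
from h import *
from scipy.spatial.transform import Rotation as R
s=status.observe();q=s['eef_rot'];M=R.from_quat(q[[1,2,3,0]]).as_matrix()
z=np.load('w4.npz');W=z['W'];T=(W-s['ee_pos'])@M
for v in [80,100,130,160,200,240]:
    r=T[v,235:326];r=r[np.isfinite(r[:,0])&(r[:,2]<40)&(r[:,2]>-60)]
    i=r[:,2].argmin();print(v,'x',np.median(r[:,0]).round(1),'y',r[:,1].min().round(1),r[:,1].max().round(1),'z ridge',r[i].round(1),r[[2,-3],2].round(1))
for u in (262,298):print(u,[T[v,u].round(1).tolist() for v in range(64,78,2)])
print(T[10:35:8,280].round(1))
E
```

```text
80 x 77.4 y -14.4 14.3 z ridge [ 77.1  -2.4 -32. ] [-23.7 -23.8]
100 x 71.4 y -14.6 14.7 z ridge [ 71.3  -0.1 -32.6] [-24.5 -24.5]
130 x 62.1 y -14.8 14.6 z ridge [ 62.4   0.2 -31.7] [-23.6 -22.3]
160 x 52.5 y -14.8 14.6 z ridge [ 53.2  -0.  -31.5] [-23.1 -22. ]
200 x 39.1 y -15.0 15.1 z ridge [ 40.3  -0.3 -31.6] [-23.  -23.1]
240 x 24.9 y -14.9 14.4 z ridge [ 26.8  -0.7 -32.1] [-22.6 -23.7]
262 [[82.6, -5.7, -22.8], [81.9, -5.7, -23.2], [81.4, -5.8, -21.7], [80.2, -5.5, -28.5], [79.7, -5.5, -27.8], [79.1, -5.5, -28.7], [78.4, -5.5, -29.1]]
298 [[82.7, 5.8, -21.4], [82.0, 5.7, -22.1], [81.4, 5.7, -22.1], [80.3, 5.4, -28.3], [79.7, 5.4, -28.8], [79.1, 5.4, -28.2], [78.5, 5.4, -28.3]]
[[ 97.8  -0.1 -26.3]
 [ 95.6  -0.1 -26. ]
 [ 93.3  -0.1 -26. ]
 [ 91.4  -0.  -24. ]]
```

Emit:
{"api": "drive_tool", "payload": {"steps": [{"x": 0,"y": 5,"z": 1,"wx": 0,"wy": 0,"wz": -0.1,"hand": 0},{"x": 0,"y": 10,"z": 2,"wx": 0,"wy": 0,"wz": -0.2,"hand": 0},{"x": 0,"y": 15,"z": 3,"wx": 0,"wy": 0,"wz": -0.3,"hand": 0},{"x": 0,"y": 20,"z": 3,"wx": 0,"wy": 0,"wz": -0.4,"hand": 0},{"x": 0,"y": 25,"z": 3,"wx": 0,"wy": 0,"wz": -0.45,"hand": 0}]}}

```text
clock: 6.45
ee_pos: [483.9, 94.4, 245.2]
eef_rot: [0.0, 0.802, 0.597, 0.0]
wrist_force: [1.9, -0.3, -2.3]
finger_gap: 28.6
grasp_force: 60.4
```

Emit:
{"api": "drive_tool", "payload": {"steps": [{"x": 0,"y": 5,"z": 0,"wx": 0,"wy": 0,"wz": 0,"hand": 0},{"x": 0,"y": 9,"z": 0,"wx": 0,"wy": 0,"wz": 0,"hand": 0},{"x": 0,"y": 13,"z": 0,"wx": 0,"wy": 0,"wz": 0,"hand": 0},{"x": 0,"y": 16,"z": 0,"wx": 0,"wy": 0,"wz": 0,"hand": 0},{"x": 0,"y": 16,"z": 0,"wx": 0,"wy": 0,"wz": 0,"hand": 0}]}}

```text
clock: 6.95
ee_pos: [483.4, 257.0, 244.0]
eef_rot: [0.0, 0.799, 0.601, -0.001]
wrist_force: [-0.1, -0.5, -3.2]
finger_gap: 29.2
grasp_force: 60.4
```

Emit:
{"api": "drive_tool", "payload": {"steps": [{"x": -0.2,"y": 1.6,"z": -4,"wx": 0,"wy": 0,"wz": -0.007,"hand": 0},{"x": -0.2,"y": 1.6,"z": -8,"wx": 0,"wy": 0,"wz": -0.007,"hand": 0},{"x": -0.2,"y": 1.6,"z": -12,"wx": 0,"wy": 0,"wz": -0.007,"hand": 0},{"x": -0.2,"y": 1.6,"z": -15.8,"wx": 0,"wy": 0,"wz": -0.007,"hand": 0},{"x": -0.2,"y": 1.6,"z": -15.8,"wx": 0,"wy": 0,"wz": -0.007,"hand": 0}]}}

```text
clock: 7.45
ee_pos: [480.1, 267.1, 82.4]
eef_rot: [0.0, 0.803, 0.596, -0.004]
wrist_force: [-0.7, 0.2, -1.9]
finger_gap: 28.8
grasp_force: 60.6
```

Emit:
{"api": "drive_tool", "payload": {"steps": [{"x": 0,"y": 0,"z": 0,"wx": 0,"wy": 0,"wz": 0,"hand": 0}]}}

```text
clock: 7.55
ee_pos: [482.5, 268.6, 87.0]
eef_rot: [0.0, 0.803, 0.596, -0.0]
wrist_force: [0.5, -0.4, -2.1]
finger_gap: 28.7
grasp_force: 60.6
```

```bash
python3 - <<'E'
from h import *
from scipy.spatial.transform import Rotation as R
s=status.observe();q=s['eef_rot'];M=R.from_quat(q[[1,2,3,0]]).as_matrix();print(s['ee_pos'],'\n',M.round(4))
o=[]
for n in['top','side','wrist']:
    c,p,d=snap(n);W=cloud(c,d);np.savez('n_'+n,p=p,W=W)
    m=np.linalg.norm(W[:,:,:2]-[483,278],axis=2)<120
    if n!='wrist':
        v,u=np.where(m);p=p[v.min():v.max(),u.min():u.max()];k=min(390/p.shape[1],290/p.shape[0]);p=cv2.resize(p,None,fx=k,fy=k)
    else:p=cv2.resize(p,(390,290))
    o.append(cv2.copyMakeBorder(p,0,300-p.shape[0],0,400-p.shape[1],0))
o.append(o[0]*0);I=np.vstack([np.hstack(o[:2]),np.hstack(o[2:])])
cv2.imwrite('pics/n.png',cv2.convertScaleAbs(I[:,:,::-1],alpha=1.4))
E
```

```text
[482.50173031 268.57000547  86.9534616 ] 
 [[ 2.897e-01  9.571e-01 -3.000e-04]
 [ 9.571e-01 -2.897e-01 -1.200e-03]
 [-1.300e-03  0.000e+00 -1.000e+00]]
```

View pics/n.png

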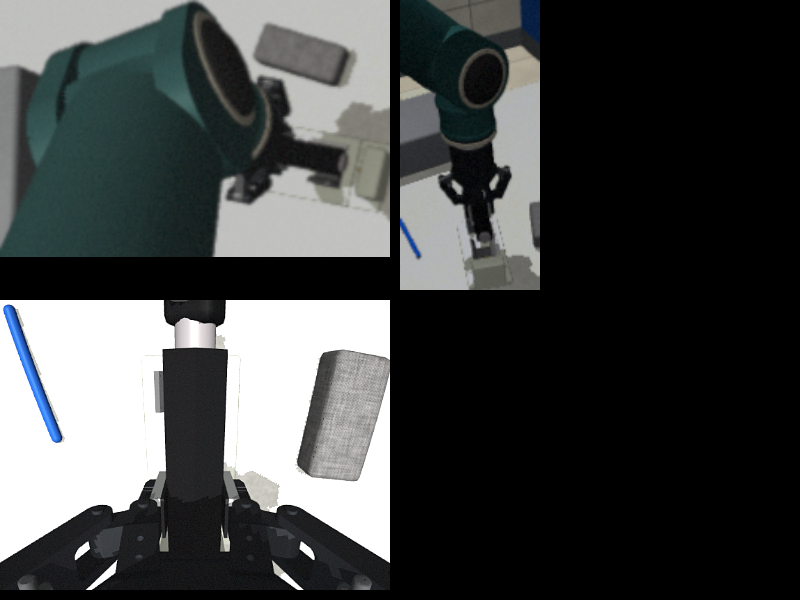

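The handle hangs over the slot. In the wrist view the cradle plate's outline runs from x≈142 to 240, either side of the handle at 163–228. I'll measure plate and jaws in the tool frame.

```bash
python3 - <<'E'
from h import *
from scipy.spatial.transform import Rotation as R
s=status.observe();q=s['eef_rot'];M=R.from_quat(q[[1,2,3,0]]).as_matrix()
W=np.load('n_wrist.npz')['W'];T=(W-s['ee_pos'])@M;h=W[:,:,2]
t=T[:260].reshape(-1,3);hh=h[:260].ravel()
for lo,hi in((9,15),(30,36),(57,66)):
    k=(hh>lo)&(hh<hi)&(abs(t[:,1])<50)&(t[:,0]<140)
    print(lo,k.sum());
    if k.sum()<5:continue
    for side in(-1,1):
        kk=k&(t[:,1]*side>0)
        if kk.sum()>5:print(side,kk.sum(),np.percentile(t[kk,1],[1,50,99]).round(1),np.percentile(t[kk,0],[1,99]).round(1))
k=(hh>9)&(hh<15)
e=[]
for side in(-1,1):
    a=[]
    for x in np.arange(30,120,6):
        kk=k&(abs(t[:,0]-x)<3)&(t[:,1]*side>15)&(t[:,1]*side<55)
        if kk.sum()>4:a.append((x,side*np.percentile(t[kk,1]*side,98)))
    a=np.array(a);e.append(np.polyfit(a[:,0],a[:,1],1));
print(e)
E
```

```text
9 6648
-1 4155 [-44.3 -36.7 -26.6] [-28.3  80.6]
1 2493 [28.5 34.3 39. ] [-26.7  81.2]
30 0
57 785
-1 785 [-26.4 -23.2 -20.8] [41.5 69.1]
[array([ 1.92634470e-02, -4.51579244e+01]), array([-1.72601191e-02,  3.95256735e+01])]
```

Emit:
{"api": "drive_tool", "payload": {"steps": [{"x": -0.16,"y": 0.22,"z": 0,"wx": 0,"wy": 0,"wz": 0,"hand": 0},{"x": -0.16,"y": 0.22,"z": -1,"wx": 0,"wy": 0,"wz": 0,"hand": 0},{"x": -0.16,"y": 0.22,"z": -2,"wx": 0,"wy": 0,"wz": 0,"hand": 0},{"x": -0.16,"y": 0.22,"z": -2.6,"wx": 0,"wy": 0,"wz": 0,"hand": 0},{"x": -0.16,"y": 0.22,"z": -2.6,"wx": 0,"wy": 0,"wz": 0,"hand": 0}]}}

```text
clock: 8.2
ee_pos: [479.5, 271.2, 58.8]
eef_rot: [0.0, 0.803, 0.596, -0.001]
wrist_force: [-0.5, 0.1, -2.2]
finger_gap: 28.8
grasp_force: 60.6
```

Emit:
{"api": "drive_tool", "payload": {"steps": [{"x": 0,"y": 0,"z": 0,"wx": 0,"wy": 0,"wz": 0,"hand": 0},{"x": 0,"y": 0,"z": -0.3,"wx": 0,"wy": 0,"wz": 0,"hand": 0},{"x": 0,"y": 0,"z": -0.6,"wx": 0,"wy": 0,"wz": 0,"hand": 0},{"x": 0,"y": 0,"z": -0.8,"wx": 0,"wy": 0,"wz": 0,"hand": 0},{"x": 0,"y": 0,"z": -0.8,"wx": 0,"wy": 0,"wz": 0,"hand": 0}]}}

```text
clock: 8.7
ee_pos: [479.9, 271.6, 51.7]
eef_rot: [-0.0, 0.803, 0.596, -0.0]
wrist_force: [1.1, 0.8, -3.1]
finger_gap: 28.9
grasp_force: 60.6
```

Emit:
{"api": "drive_tool", "payload": {"steps": [{"x": 0.08,"y": -0.02,"z": 0,"wx": 0,"wy": 0,"wz": 0,"hand": 0},{"x": 0.08,"y": -0.02,"z": -0.2,"wx": 0,"wy": 0,"wz": 0,"hand": 0},{"x": 0.08,"y": -0.02,"z": -0.4,"wx": 0,"wy": 0,"wz": 0,"hand": 0},{"x": 0.08,"y": -0.02,"z": -0.6,"wx": 0,"wy": 0,"wz": 0,"hand": 0},{"x": 0.08,"y": -0.02,"z": -0.6,"wx": 0,"wy": 0,"wz": 0,"hand": 0}]}}

```text
clock: 9.2
ee_pos: [480.6, 271.6, 45.7]
eef_rot: [-0.0, 0.803, 0.597, -0.0]
wrist_force: [-2.4, 3.6, -2.7]
finger_gap: 29.1
grasp_force: 60.6
```

Emit:
{"api": "drive_tool", "payload": {"steps": [{"x": 0,"y": 0,"z": -0.2,"wx": 0,"wy": 0,"wz": 0,"hand": 0},{"x": 0,"y": 0,"z": -0.4,"wx": 0,"wy": 0,"wz": 0,"hand": 0},{"x": 0,"y": 0,"z": -0.6,"wx": 0,"wy": 0,"wz": 0,"hand": 0},{"x": 0,"y": 0,"z": -0.6,"wx": 0,"wy": 0,"wz": 0,"hand": 0}]}}

```text
clock: 9.6
ee_pos: [480.6, 271.3, 39.6]
eef_rot: [-0.0, 0.803, 0.596, -0.0]
wrist_force: [-4.2, 2.2, -2.3]
finger_gap: 28.7
grasp_force: 60.6
```

Emit:
{"api": "drive_tool", "payload": {"steps": [{"x": 0,"y": 0,"z": -0.15,"wx": 0,"wy": 0,"wz": 0,"hand": 0},{"x": 0,"y": 0,"z": -0.3,"wx": 0,"wy": 0,"wz": 0,"hand": 0},{"x": 0,"y": 0,"z": -0.4,"wx": 0,"wy": 0,"wz": 0,"hand": 0},{"x": 0,"y": 0,"z": -0.4,"wx": 0,"wy": 0,"wz": 0,"hand": 0}]}}

```text
clock: 10.0
ee_pos: [480.9, 271.5, 36.7]
eef_rot: [-0.0, 0.803, 0.596, 0.0]
wrist_force: [-10.8, -0.5, 18.3]
finger_gap: 29.0
grasp_force: 63.3
```

Emit:
{"api": "drive_tool", "payload": {"steps": [{"x": 0,"y": 0,"z": -0.1,"wx": 0,"wy": 0,"wz": 0,"hand": 0},{"x": 0,"y": 0,"z": -0.1,"wx": 0,"wy": 0,"wz": 0,"hand": 0}]}}

```text
clock: 10.2
ee_pos: [480.9, 271.5, 36.5]
eef_rot: [-0.001, 0.803, 0.596, 0.0]
wrist_force: [-16.9, -3.6, 37.7]
finger_gap: 28.7
grasp_force: 66.0
```

Emit:
{"api": "drive_tool", "payload": {"steps": [{"x": -0.07,"y": 0.02,"z": 0,"wx": 0,"wy": 0,"wz": 0,"hand": 0},{"x": -0.07,"y": 0.02,"z": 0,"wx": 0,"wy": 0,"wz": 0,"hand": 0},{"x": -0.07,"y": 0.02,"z": 0,"wx": 0,"wy": 0,"wz": 0,"hand": 0}]}}

```text
clock: 10.5
ee_pos: [480.9, 271.5, 36.6]
eef_rot: [-0.0, 0.803, 0.596, 0.001]
wrist_force: [-12.4, -4.5, 33.9]
finger_gap: 29.0
grasp_force: 65.2
```

Emit:
{"api": "drive_tool", "payload": {"steps": [{"x": -0.1,"y": 0.03,"z": 0,"wx": 0,"wy": 0,"wz": 0,"hand": 0},{"x": -0.1,"y": 0.03,"z": 0,"wx": 0,"wy": 0,"wz": 0,"hand": 0},{"x": -0.1,"y": 0.03,"z": 0,"wx": 0,"wy": 0,"wz": 0,"hand": 0}]}}

```text
clock: 10.8
ee_pos: [480.8, 271.5, 36.6]
eef_rot: [0.0, 0.803, 0.596, 0.001]
wrist_force: [-6.0, -4.2, 27.9]
finger_gap: 28.9
grasp_force: 64.4
```

Emit:
{"api": "drive_tool", "payload": {"steps": [{"x": 0,"y": 0,"z": 0,"wx": 0,"wy": 0,"wz": 0,"hand": 45},{"x": 0,"y": 0,"z": 0,"wx": 0,"wy": 0,"wz": 0,"hand": 55},{"x": 0,"y": 0,"z": 0,"wx": 0,"wy": 0,"wz": 0,"hand": 65},{"x": 0,"y": 0,"z": 0,"wx": 0,"wy": 0,"wz": 0,"hand": 65},{"x": 0,"y": 0,"z": 0,"wx": 0,"wy": 0,"wz": 0,"hand": 65}]}}

```text
clock: 11.3
ee_pos: [479.2, 271.8, 34.9]
eef_rot: [0.0, 0.803, 0.596, -0.0]
wrist_force: [0.1, -0.6, 0.5]
finger_gap: 55.5
grasp_force: 0.0
```

Emit:
{"api": "drive_tool", "payload": {"steps": [{"x": 0,"y": 0,"z": 2,"wx": 0,"wy": 0,"wz": 0,"hand": 65},{"x": 0,"y": 0,"z": 6,"wx": 0,"wy": 0,"wz": 0,"hand": 65},{"x": 0,"y": 0,"z": 10,"wx": 0,"wy": 0,"wz": 0,"hand": 65},{"x": 0,"y": 0,"z": 15,"wx": 0,"wy": 0,"wz": 0,"hand": 65},{"x": 0,"y": 0,"z": 20,"wx": 0,"wy": 0,"wz": 0,"hand": 65}]}}

```text
clock: 11.8
ee_pos: [478.8, 271.5, 236.8]
eef_rot: [0.0, 0.803, 0.596, -0.0]
wrist_force: [0.7, 1.1, 0.9]
finger_gap: 55.4
grasp_force: 0.0
```

Emit:
{"api": "drive_tool", "payload": {"steps": [{"x": 0,"y": -3,"z": 3,"wx": 0,"wy": 0,"wz": 0,"hand": 65},{"x": 0,"y": -6,"z": 6,"wx": 0,"wy": 0,"wz": 0,"hand": 65},{"x": 0,"y": -10,"z": 6,"wx": 0,"wy": 0,"wz": 0,"hand": 65},{"x": 0,"y": -10,"z": 6,"wx": 0,"wy": 0,"wz": 0,"hand": 65},{"x": 0,"y": -10,"z": 6,"wx": 0,"wy": 0,"wz": 0,"hand": 65}]}}

```text
clock: 12.3
ee_pos: [479.1, 171.5, 295.1]
eef_rot: [-0.0, 0.803, 0.596, 0.0]
wrist_force: [-0.1, 0.1, -0.2]
finger_gap: 55.0
grasp_force: 0.0
```

```bash
python3 - <<'E'
from h import *
s=status.observe();print(s['ee_pos'],s['clock'])
c,p,d=snap('wrist');W=cloud(c,d);np.savez('w5',p=p,W=W);cv2.imwrite('pics/w5.png',p[:,:,::-1])
a=np.radians(73.54);ey=np.array([np.cos(a),np.sin(a)]);ex=np.array([ey[1],-ey[0]])
D=W[:,:,:2]-[483.1,278.2];x=D@ex;y=D@ey;z=W[:,:,2]
dark=p.max(2)<70
for yy in range(-72,130,12):
    k=(abs(y-yy)<4)&(abs(x)<30)&(z>20)&dark
    if k.sum()>20:print(yy,k.sum(),'x',np.percentile(x[k],[1,99]).round(1),'z',np.percentile(z[k],[50,97]).round(1))
k=(abs(y)<110)&(abs(x)<3)&(z>40)&dark
print('y range',np.nanmin(y[k]),np.nanmax(y[k]))
k=(z>57)&(z<66)&(y<-70)&(y>-140)&(abs(x)<40)&~dark;print('block',np.percentile(x[k],[2,98]),np.percentile(y[k],[2,98]))
E
```

```text
[479.11578541 171.4650671  295.10751332] 12.3
-72 229 x [-14.8  14.4] z [63.6 68.1]
-60 277 x [-23.5  14.5] z [63.  67.6]
-48 291 x [-23.   14.7] z [62.6 67.9]
-36 270 x [-22.9  14.2] z [63.  68.2]
-24 245 x [-15.3  14. ] z [63.6 67.5]
-12 245 x [-15.   14.2] z [63.9 67.8]
0 256 x [-14.5  14.3] z [63.9 67.7]
12 262 x [-14.3  14.5] z [63.8 68. ]
24 272 x [-14.9  14.6] z [63.4 67.9]
36 405 x [-23.   21.5] z [61.8 67.7]
48 339 x [-22.7  14.7] z [62.4 67.9]
60 264 x [-22.3  14.8] z [62.4 67.9]
y range -109.9731971992745 61.46291787442527
block [-28.1116174   28.72047558] [-117.17681431  -81.21816315]
```

View pics/w5.png

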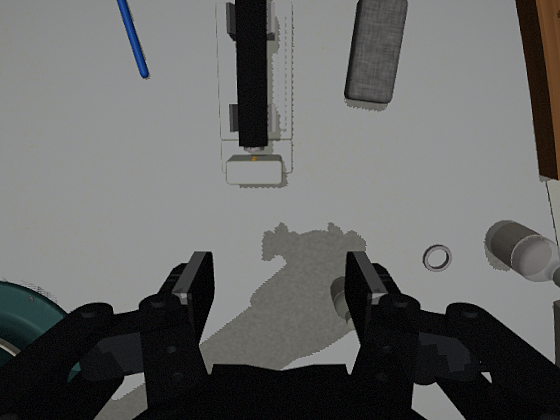

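The handle sits level in both jaw pairs, with its ridge at about 67.8 mm (67.3 expected) along its full length. It is centred across to within 0.5 mm and the foot faces the contact block. The gripper is clear and the other objects are where they were.

```bash
python3 -c "
from rig import ticket
print(ticket.job_done())"
```

```text
the job is handed in; nothing more can be done
None
```

The ophthalmoscope is back in the charging cradle: level and home in both pairs of jaws, head away from the contact block, and released. I handed the job in at about 12 s, but no verdict came back.

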